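# Latch the sprung jaw of a tile jig open and slide a tile in

### The job

Load the tile jig by pushing only. Push the sprung blue jaw (its black lug is there for the fingertips) back against its springs until the red stop pin pops up, then let go so that the jaw comes back and rests against the pin; after that slide the white tile along the bed into the opening until it sits square against the end stop, and take the hand away. Never pick the tile up, and leave the other things on the bench where they are.

Things in the scene. Friction and masses are not known exactly. Their poses are not given: they have to be found in the camera images.
- jig: Grey-painted tile jig fixed on the table. Origin: under the centre of the tile's seat, at table height. x points across the slot from the steel fence to the blue jaw (the way the jaw is pushed back), y along the slot from the feed ledge to the end stop, z up. The flat bed is 16 mm high: main plate x -85..150, y -52..65 mm, plus the ledge.
- ledge (a point): Centre of the top of the feed ledge (16 mm above the table), which is level with the bed and spans x -70..70, y -225..-47 mm in the jig's frame. Only the tile lies on it.
- fence_face (a point): Foot of the middle of the fixed steel fence's face (jig x = -52.5 mm). Fence and jaw face each other over y -40..40 mm, 18 mm high above the bed; toward the ledge both end in flared lead-ins that widen the slot by about 11 mm a side at y = -69 mm.
- stop_face (a point): Foot of the middle of the end stop's face (jig y = 47.5 mm), against which the tile's leading edge must come to lie. The stop is 66 mm long across the slot, 14 mm high above the bed.
- jaw (a joint): Travel (m) of the blue sprung jaw along the jig's +x; its face is at x = 25.5 mm + travel. 0: closed, slot 78 mm wide, too narrow for the tile. 0.027: resting on the raised pin (mid, latched), slot 105 mm. 0.042: hard end. Springs push it back with 9 N at 0, 15 N at 0.042. Passing about 0.028 frees the pin.
- pin (a joint): Height (m) of the red stop pin: 0 when held down, hidden under the jaw's steel end block; springs up by itself to 0.013 in the window between jaw and end block once the jaw has passed about 0.028, and then stops the jaw's return at 0.027.
- pin_hole (a point): Where the red stop pin (10 mm thick) comes out of the bed, behind the jaw. Two brass spring barrels (top 33 mm above the table) lie either side of it.
- lug_face (a point): Middle of the front face (toward the fence, normal to the jig's x) of the black push lug on the jaw; moves with it. The lug is 32 mm wide along the jig's y, 12 mm thick, and stands from 34 to 62 mm above the table; this point is 47 mm above the table, 4 mm behind the jaw face.
- tile: White bisque tile, 95 x 95 x 9 mm, about 140 g, loose, lying flat on the feed ledge; origin at the centre of its underside, x and y along its edges. Seated it is at the jig's x within some mm of 0, y = 0, z = 16 mm.
- cup_large: White slip-cast cup, 67 mm across, 81 mm high; origin at the centre of its underside. Bystander, to be left alone.
- cup_small: White slip-cast cup, 54 mm across, 65 mm high; origin at the centre of its underside. Bystander, to be left alone.
- beaker: Translucent measuring beaker, 74 mm across, 93 mm high; origin at the centre of its underside. Bystander, to be left alone.
- glue: White bottle with orange nozzle, 35 x 50 x 155 mm; origin at the centre of its underside. Bystander, to be left alone.
- bung: Red rubber bung, 41 mm across, 32 mm high; origin at the centre of its underside. Bystander, to be left alone.
Mind the look-alikes: they are no part of the job. Several things have the shape of the tile; the one meant has the colours described above.

How it is judged:
By the outcome, as a careful person would: the job done as asked, in the order asked, and still so for the second after the job is handed in, with the robot touching nothing.
It also fails if it takes over 51 s, if anything falls off the work surface, if the arm or the gripper's body presses on something with over 40 N, if the wrist force passes 120 N, or if a joint passes its speed limit or range.

### The arm

A 7-joint arm with a two-finger parallel gripper is mounted at the origin on the work surface; the furniture and walls round the work are solid. World frame = base frame: x ahead of the robot, y to its left, z up, the work surface at z = 0. Lengths are in m, angles in degrees, forces in N, time in s.
With the tool pointing down it reaches from about 0.425 to 0.875 m from the base axis. Payload 4.7 kg.
Tool frame: the origin (TCP) lies midway between the tips of the shut fingers; the grasp point (between the pads) lies 19 mm behind it (r.hold_point_z is the z of the grasp point in the tool frame, in m); z points along the fingers, y is the line along which they close (so a half turn about z gives the same grasp; the last joint's range is limited). The gripper opens to 87 mm and grips with 3 to 60 N. Pads are 19 mm wide; open, the fingers measure 117 mm over their backs; the gripper's body (75 mm by 190 mm) begins 51 mm behind the grasp point.
Start: joints at [0.808, 18.392, -4.016, 83.108, 1.295, 78.541, -3.26], TCP at [0.65, -0, 0.184] pointing down, gripper open.
Joint ranges: [-163.93, 163.93], [-17.29, 119.83], [-79.2, 71.16], [3.27, 140.29], [-89.18, 269.18], [5.43, 117.66], [-154.24, 154.24]. Speed limits (degrees/s): [147.25, 147.25, 180, 180, 180, 180, 180].

### API

Orientations are given as a 3x3 rotation matrix whose columns are the frame's x, y, z axes.
In Python, from cell import r gives the robot as it stands.
- The arm moves only by the tool arm_command, never from a script. Its argument "commands" is a list that holds one entry, the list of rows, each a list of 4 numbers: the shift along the tool's x, y, z in m, then the turn about the tool's z in rad. A call has 1 to 5 rows; each row is the pose to reach, as a shift and turn from the pose commanded when the call began, along the tool's axes at that moment; what a row does not reach only later rows make up. A row lasts 1/12 s, in which the tool goes at most 41.7 mm and 7.16 degrees, less where a joint would pass 70% of its speed; a pose out of reach is approached as far as the arm can. A call with a gripper value outside its range is refused whole. "claw" is the gripper's target within -1 to 1 (fully open at 1, half-way at 0, shut at -1), set as the call begins (left out, the last holds). The fingers move at their own pace and stop on an object; the grip force is fixed at half the most. Time passes only in rows, so rows that repeat a pose let the fingers close. It gives the time, the measured TCP pose, the force, the opening and the grip force at its end, in the units of the state.
- r.get_state(): the state, without advancing time (a new reading comes with each control period).
- r.grab_frame(name): name is "scene" or "side" or "wrist"; returns a dict with "img" (480x640x3 uint8, red, green, blue), "fx", "fy", "cx", "cy" (pixels), "R" (3x3) and "t" (3): a world point X has camera coordinates R X + t. Camera axes: x right, y down, z forward; pixel columns grow to the right and rows downward; lengths in m; the calibration is good to about 2 mm. The wrist camera is an equidistant fisheye: a pixel r from the principal point sees the ray r / f radians off the axis. A picture is of the moment at which its call begins. There is no depth.
- r.sign_off(): hands the job in; it is judged then, once.
The state is a dict: "time_s": time; "joint_positions": joint angles; "dq": joint speeds; "joint_efforts": joint torques, N m; "position": TCP position; "eef_rot": TCP orientation; "ft_force": force on the tool from outside, world axes, zero at the start; "ft_torque": the same for the moment, N m; "gripper_width": finger opening in m; "finger_force": force on a finger pad.
Only numpy, scipy, OpenCV 4.12 (cv2) and the standard library are available. Lean on these libraries where they do the work, as an engineer would, in place of code of your own. Each camera call takes 0.05 s, during which the arm holds its last target. There are 200 camera calls.

## Working session

There is one attempt and no reset: what is moved stays moved. The work goes in short steps, Python scripts to look and compute and a tool call to move; the robot and the scene stay as the last step left them, time stands still between calls to the robot, and variables do not carry over. Pictures are saved under pics/ and viewed, at most 10 in all, crops included, and the job is handed in when it is done.

Besides the shell and the picture viewer there is one more tool, called after "Call:" in YAML: its name, and indented under it one key for each argument. arm_command: Moves the arm, as the interface text tells. Its arguments: {"type":"object","properties":{"commands":{"type":"array"},"claw":{"type":"number"}},"required":["commands"]}

```bash
mkdir -p pics
cat > h.py <<'E'
import numpy as np, cv2
from cell import r
def grab(n,f=None):
    d=r.grab_frame(n)
    if f: cv2.imwrite('pics/'+f,d['img'][:,:,::-1])
    return d
def ray(d,u,v,z):
    R=np.array(d['R']);t=np.array(d['t']);c=-R.T@t
    w=R.T@np.array([(u-d['cx'])/d['fx'],(v-d['cy'])/d['fy'],1.])
    return c+w*(z-c[2])/w[2]
def proj(d,X):
    p=np.array(d['R'])@np.array(X)+np.array(d['t']);return d['fx']*p[0]/p[2]+d['cx'],d['fy']*p[1]/p[2]+d['cy']
E
python3 - <<'E'
from h import *
for n in('scene','side'):
    d=grab(n,n+'1.png');print(n,-np.array(d['R']).T@np.array(d['t']),d['fx'])
s=r.get_state();print(s['position'],s['eef_rot'],s['ft_force'],s['time_s'])
E
```

```text
scene [ 0.09963114 -0.73873652  0.7192665 ] 486.31731116258254
side [-0.11681861 -1.10875619  0.88584707] 568.5943755976804
[ 6.49446436e-01 -8.00763293e-05  1.83357985e-01] [[ 4.98360159e-05  9.99998520e-01 -1.71980898e-03]
 [ 9.99999996e-01 -4.99746639e-05 -8.05754192e-05]
 [-8.06612468e-05 -1.71980495e-03 -9.99998518e-01]] [ 0.62251332 -0.8372771  -0.47140143] 0.1
```

View pics/scene1.png

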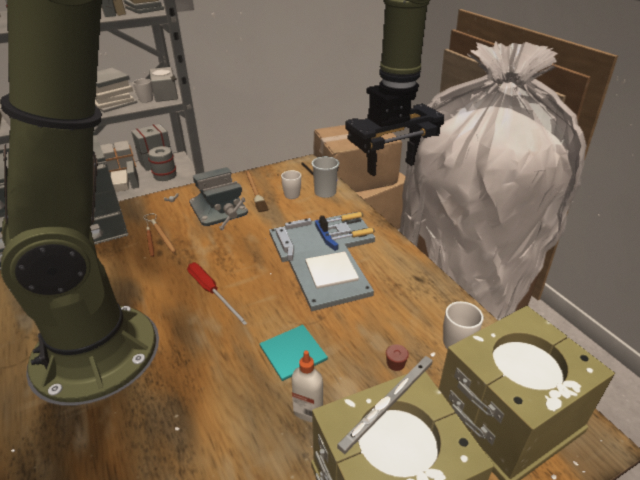

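View pics/side1.png

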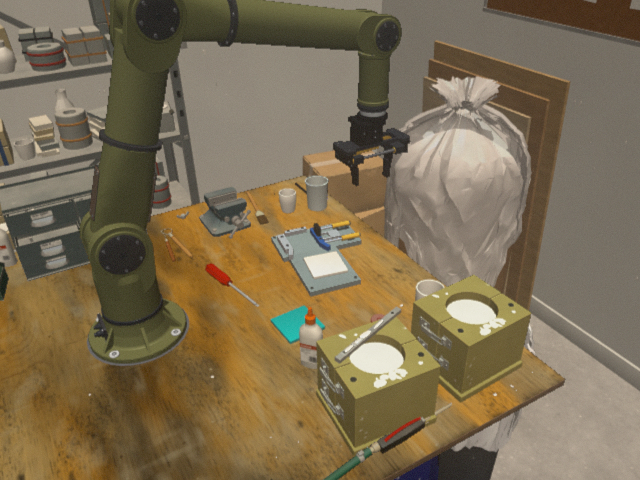

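The jig is at about (320,250) in the scene view: fence on the left (285,240), blue jaw (327,232), tile on the ledge (332,268), ledge toward the camera. Next I measure the corners.

Run:
```python
from h import *
d=grab('scene');im=d['img']
hsv=cv2.cvtColor(im,cv2.COLOR_RGB2HSV)
def reg(m,x0,y0,x1,y1):
    k=np.zeros_like(m);k[y0:y1,x0:x1]=m[y0:y1,x0:x1];return k
m=reg(cv2.inRange(hsv,(0,0,185),(180,60,255)),295,245,365,295)
c=max(cv2.findContours(m,0,1)[0],key=cv2.contourArea)
rect=[ray(d,u,v,.025)[:2] for u,v in c[:,0]]
b=cv2.minAreaRect(np.array(rect,np.float32)*1000);print('tile mm',b,cv2.boundingRect(c))
def corners(m,z):
    c=max(cv2.findContours(m,0,1)[0],key=cv2.contourArea)
    q=cv2.approxPolyDP(cv2.convexHull(c),4,True)[:,0]
    print([(tuple(map(int,p)),np.round(ray(d,*p,z)[:2]*1000).tolist()) for p in q])
corners(m,.025)
bl=reg(cv2.inRange(hsv,(100,120,40),(125,255,255)),300,205,380,260);corners(bl,.034)
cv2.imwrite('pics/crop.png',cv2.resize(im[195:315,250:400,::-1],None,fx=5,fy=5,interpolation=cv2.INTER_CUBIC))
```

```text
tile mm ((494.0827331542969, -24.219173431396484), (98.20289611816406, 95.3399658203125), 78.10479736328125) (306, 252, 53, 35)
[((345, 252), [549.0, 10.0]), ((358, 277), [531.0, -78.0]), ((317, 286), [440.0, -62.0]), ((306, 259), [459.0, 29.0])]
[((316, 221), [541.0, 140.0]), ((336, 245), [538.0, 33.0])]
```

View pics/crop.png

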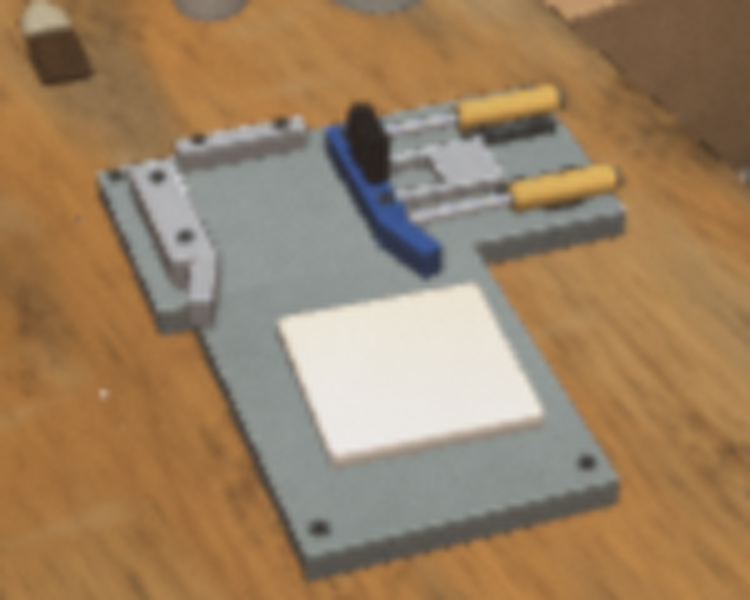

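The crop shows jig corners at about: ledge front-left (306,562), front-right (617,488), plate left-back (99,175), plate left-front (163,318), plate right-front (625,212); lug at (368,140). I fit the jig pose to these.

Run:
```python
from h import *
d=grab('scene')
px=np.array([[306,562],[617,488],[99,175],[162,318],[625,210]])/5+[250,195]
J=np.array([[-70,-225],[70,-225],[-85,65],[-85,-52],[150,-52]])/1000
W=np.array([ray(d,*p,.016)[:2] for p in px])
Jc,Wc=J.mean(0),W.mean(0)
U,S,V=np.linalg.svd((J-Jc).T@(W-Wc));R=V.T@np.diag([1,np.linalg.det(V.T@U.T)])@U.T;t=Wc-R@Jc
print(np.degrees(np.arctan2(R[1,0],R[0,0])),t*1000,'res',np.round((W-(J@R.T+t))*1000,1).tolist())
np.savez('jig',R=R,t=t)
tile=np.array([.494,-.0245]);print('tile in jig',R.T@(tile-t)*1000)
for c in [(549,10),(531,-78),(440,-62),(459,29)]:print(np.round(R.T@(np.array(c)/1000-t)*1000))
# lug front face: verify with pixel of lug silhouettes
for X in([.0215,-16,62],[.0215,16,62],[21.5,16,34],[21.5,-16,34],[33.5,-16,62]):
    x=np.array(X[:2]) if abs(X[0])>1 else np.array([21.5,X[1]])
    w=R@(x/1000)+t;p=proj(d,[*w,X[2]/1000]);print(X,np.round(w,3),(np.array(p)-[250,195])*5)
```

```text
-8.723916296512575 [507.48597336 106.80970231] res [[0.5, 0.7], [-3.2, -0.6], [1.5, -1.4], [1.2, -2.2], [0.0, 3.5]]
tile in jig [   6.58624236 -131.83599967]
[ 56. -89.]
[  51. -179.]
[ -41. -177.]
[-36. -84.]
[0.0215, -16, 62] [0.526 0.088] [351.99079451 146.28786651]
[0.0215, 16, 62] [0.531 0.119] [330.35548453 109.80811508]
[21.5, 16, 34] [0.531 0.119] [331.05275433 157.5179158 ]
[21.5, -16, 34] [0.526 0.088] [352.38468236 194.45436894]
[33.5, -16, 62] [0.538 0.086] [376.18696219 141.39259528]
```

Jig pose found: origin about (507,107) mm, yaw −8.7°. The lug face is at jig x = 29.5. Moving over the slot with the fingers shutting and squaring to the jig.

Call:
arm_command:
  commands:
    - [[0.035,-0.045,0,0.075],[0.07,-0.09,0,0.15],[0.1065,-0.142,0,0.15],[0.1065,-0.142,0,0.15],[0.1065,-0.142,0,0.15]]
  claw: -1

```text
time_s: 0.62
position: [0.503, 0.1117, 0.1844]
eef_rot: [[0.142, 0.99, -0.002], [0.99, -0.142, 0.002], [0.001, -0.003, -1.0]]
ft_force: [0.5, 1.5, 0.2]
gripper_width: 0.0613
finger_force: 0.0
```

Call:
arm_command:
  commands:
    - [[0,0,0.035,0],[0,0,0.07,0],[0,0,0.1,0],[0,0,0.1,0],[0,0,0.1,0]]

```text
time_s: 1.03
position: [0.5068, 0.106, 0.0834]
eef_rot: [[0.15, 0.989, -0.003], [0.989, -0.15, -0.001], [-0.001, -0.003, -1.0]]
ft_force: [-0.3, -1.0, 0.2]
gripper_width: 0.0285
finger_force: 0.0
```

Run:
```python
from h import *
d=grab('scene');cv2.imwrite('pics/c2.png',cv2.resize(d['img'][165:285,250:400,::-1],None,fx=5,fy=5,interpolation=cv2.INTER_CUBIC))
s=r.get_state();z=np.load('jig.npz');print(s['position'],z['R'].T@(s['position'][:2]-z['t']),s['eef_rot'],s['ft_force'],s['gripper_width'],s['time_s'])
```

```text
[0.50865921 0.10644101 0.08527185] [ 0.00121559 -0.00018648] [[ 1.49640683e-01  9.88740302e-01  5.30415424e-04]
 [ 9.88740425e-01 -1.49640764e-01  1.17494867e-04]
 [ 1.95543679e-04  5.06861159e-04 -9.99999852e-01]] [ 0.8631995  -0.59558772  0.39947548] 0.02443367636281306 1.0833
```

View pics/c2.png

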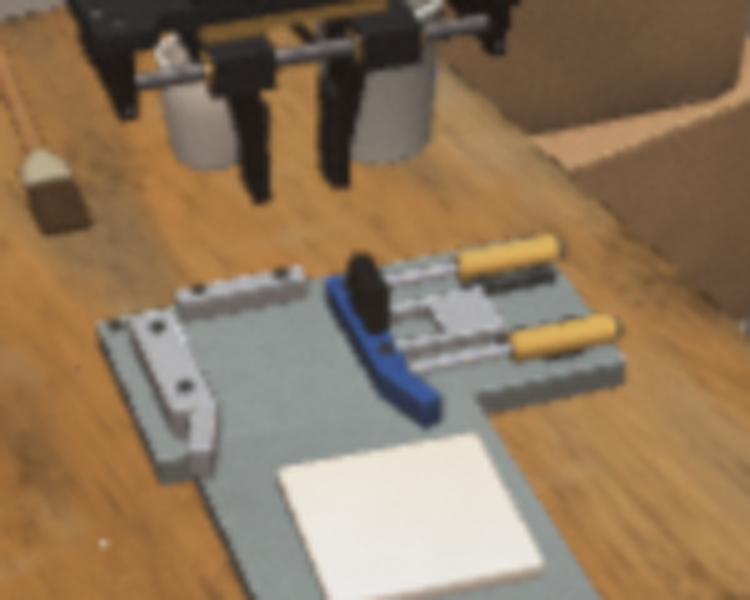

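The picture shows the fingers above the slot (tips near (260,190),(335,180) of the crop), still closing, with the lug at (368,290). Descending while they shut, then pushing along tool y.

Call:
arm_command:
  commands:
    - [[0,-0.003,0.01,0],[0,-0.003,0.02,0],[0,-0.003,0.03,0],[0,-0.003,0.043,0],[0,-0.003,0.043,0]]

```text
time_s: 1.5
position: [0.5031, 0.1064, 0.0389]
eef_rot: [[0.149, 0.989, -0.004], [0.989, -0.149, -0.001], [-0.002, -0.004, -1.0]]
ft_force: [-0.6, -0.8, -1.1]
gripper_width: 0.0013
finger_force: 0.0
```

Call:
arm_command:
  commands:
    - [[0,0.008,0,0],[0,0.016,0,0],[0,0.022,0,0],[0,0.028,0,0],[0,0.028,0,0]]

```text
time_s: 1.92
position: [0.5349, 0.1024, 0.042]
eef_rot: [[0.15, 0.989, 0.002], [0.989, -0.15, 0.0], [0.0, 0.002, -1.0]]
ft_force: [0.8, -0.2, 0.1]
gripper_width: 0.0004
finger_force: 0.0
```

Call:
arm_command:
  commands:
    - [[0,0.006,0,0],[0,0.012,0,0],[0,0.016,0,0],[0,0.016,0,0],[0,0.016,0,0]]

```text
time_s: 2.33
position: [0.5486, 0.1003, 0.0413]
eef_rot: [[0.15, 0.989, -0.0], [0.989, -0.15, -0.0], [-0.0, -0.0, -1.0]]
ft_force: [0.2, 0.7, -0.5]
gripper_width: 0.0005
finger_force: 0.0
```

Run:
```python
from h import *
d=grab('scene');cv2.imwrite('pics/c3.png',cv2.resize(d['img'][195:285,250:400,::-1],None,fx=5,fy=5,interpolation=cv2.INTER_CUBIC))
s=r.get_state();z=np.load('jig.npz');print(s['position'],z['R'].T@(s['position'][:2]-z['t']),s['ft_force'],s['gripper_width'],s['time_s'])
```

```text
[0.54839674 0.10039056 0.041279  ] [ 0.04141107 -0.0001398 ] [-0.53836545  0.15647989 -0.16330379] 0.0003406959759848883 2.3833
```

View pics/c3.png

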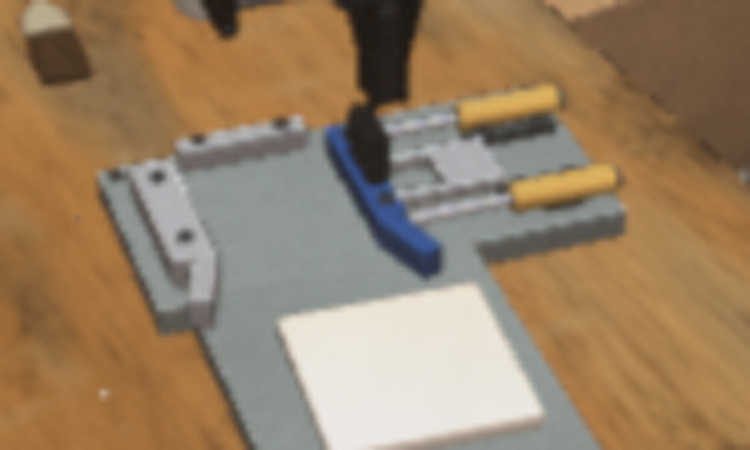

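Run:
```python
from h import *
z=np.load('jig.npz')
for n in('scene','side'):
    d=grab(n,n+'4.png');s=r.get_state()
    print(n,'tcp',proj(d,s['position']))
    for X in([29.5,-16,62],[29.5,16,62],[29.5,-16,34],[41.5,-16,34],[-52.5,-40,34],[-52.5,40,34],[25.5,-40,34],[-33,47.5,30],[33,47.5,30]):
        print(X,np.round(proj(d,[*(z['R']@(np.array(X[:2])/1000)+z['t']),X[2]/1000]),1))
s=grab('scene')['img'][185:265,260:390,::-1];t=grab('side')['img'][205:285,265:395,::-1]
cv2.imwrite('pics/c5.png',cv2.resize(np.vstack([s,t]),None,fx=3.75,fy=3.75,interpolation=cv2.INTER_CUBIC))
```

```text
scene tcp (np.float64(326.1220955270555), np.float64(226.13069234918623))
[29.5, -16, 62] [323.6 223.6]
[29.5, 16, 62] [319.2 216.3]
[29.5, -16, 34] [323.7 233.2]
[41.5, -16, 34] [328.4 232.2]
[-52.5, -40, 34] [293.4 246.1]
[-52.5, 40, 34] [284.1 227. ]
[25.5, -40, 34] [325.4 239.3]
[-33, 47.5, 30] [291.  225.1]
[33, 47.5, 30] [316.6 220. ]
side tcp (np.float64(319.7660067895954), np.float64(231.97721036436022))
[29.5, -16, 62] [317.7 229.3]
[29.5, 16, 62] [313.7 223.9]
[29.5, -16, 34] [317.9 237.8]
[41.5, -16, 34] [321.9 236.9]
[-52.5, -40, 34] [293.1 248.2]
[-52.5, 40, 34] [284.2 234.1]
[25.5, -40, 34] [319.6 242.3]
[-33, 47.5, 30] [289.9 232.7]
[33, 47.5, 30] [311.4 228. ]
```

View pics/c5.png

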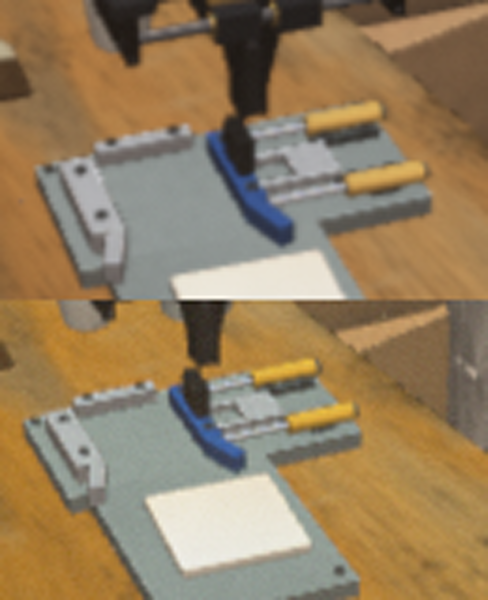

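Run:
```python
from h import *
ds={n:grab(n) for n in('scene','side')}
for n,d in ds.items():
    print(n,'start tcp',proj(d,[.6494,0,.1834]),'c2 tcp',proj(d,[.5087,.1064,.0853]))
# triangulate tip now
obs={'scene':(326.7,214.9),'side':(319.7,221.5)}
P=[np.array([[d['fx'],0,d['cx']],[0,d['fy'],d['cy']],[0,0,1]])@np.c_[np.array(d['R']),np.array(d['t'])] for d in ds.values()]
X=cv2.triangulatePoints(P[0],P[1],*[np.array(obs[n],float).reshape(2,1) for n in ds]);print(X[:3,0]/X[3,0])
s=r.get_state();print(s['joint_positions'],s['position'])
w=grab('wrist','wrist.png')
```

```text
scene start tcp (np.float64(389.45032613238914), np.float64(183.4644789559964)) c2 tcp (np.float64(309.8992460784458), np.float64(214.03590085060694))
side start tcp (np.float64(370.3793714871686), np.float64(192.61003868299707)) c2 tcp (np.float64(305.9739086568051), np.float64(221.46412657497075))
[0.53925497 0.08192007 0.08786715]
[ -6.43744434  14.10686724  -7.53736325 105.7659693    2.11446514
  60.25404471 -23.3806842 ] [0.54844443 0.10042207 0.04144265]
```

View pics/wrist.png

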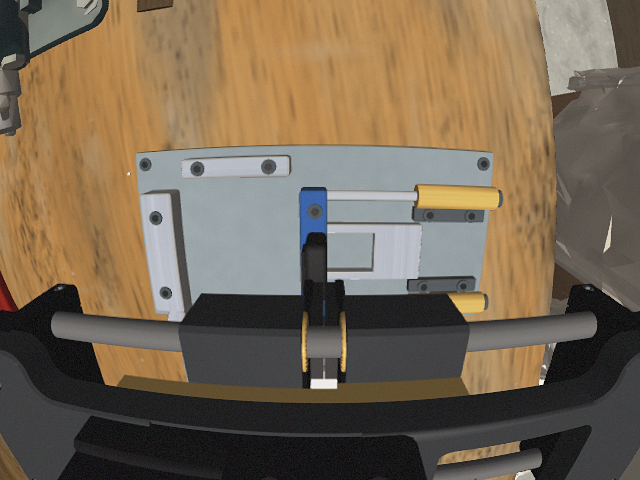

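Both views show the shut tips about 11 px (30 mm) above where the reported TCP projects, and above the lug: the fingers passed over it without touching. I'll check the pose against the wrist camera.

Run:
```python
from h import *
from scipy.optimize import least_squares
d=grab('wrist');R=np.array(d['R']);t=np.array(d['t']);c=-R.T@t
print('cam',c,'axis',R[2],d['fx'],d['cx'],d['cy'])
z=np.load('jig.npz')
def pw(X,c=c):
    p=R@(np.array(X)-c);th=np.arctan2(np.hypot(p[0],p[1]),p[2]);q=p[:2]/np.hypot(*p[:2])*th
    return np.array([q[0]*d['fx']+d['cx'],q[1]*d['fy']+d['cy']])
W=lambda x,y,h:[*(z['R']@np.array([x,y])/1000+z['t']),h/1000]
J=[(-85,65,16),(150,65,16),(-33,47.5,30),(33,47.5,30),(-52.5,40,34)]
O=np.array([(137,154),(493,152),(182,176),(291,176),(178,191)],float)
for j,o in zip(J,O):print(j,np.round(pw(W(*j))),o)
f=lambda v:np.ravel([pw(W(*j),c+v)-o for j,o in zip(J,O)])
s=least_squares(f,[0,0,0.]);print('cam shift',s.x,np.sqrt(np.mean(s.fun**2)))
print('tcp in wrist',pw(r.get_state()['position']))
```

```text
cam [0.55989165 0.17793101 0.24191403] axis [-0.0430854  -0.28146192 -0.95860463] 371.64829954431775 323.5758954996892 240.4072933548669
(-85, 65, 16) [133. 162.] [137. 154.]
(150, 65, 16) [492. 161.] [493. 152.]
(-33, 47.5, 30) [200. 188.] [182. 176.]
(33, 47.5, 30) [310. 187.] [291. 176.]
(-52.5, 40, 34) [169. 203.] [178. 191.]
cam shift [ 0.00319644 -0.00661998  0.00431878] 7.843058413618721
tcp in wrist [324.39326515 271.65082486]
```

Run:
```python
from h import *
d=grab('wrist');R=np.array(d['R']);t=np.array(d['t']);c=-R.T@t
z=np.load('jig.npz')
def pw(X):
    p=R@(np.array(X)-c);th=np.arctan2(np.hypot(p[0],p[1]),p[2]);q=p[:2]/np.hypot(*p[:2])*th
    return np.round([q[0]*d['fx']+d['cx'],q[1]*d['fy']+d['cy']])
W=lambda x,y,h:[*(z['R']@np.array([x,y])/1000+z['t']),h/1000]
for j in [(29.5,16,62),(41.5,16,62),(29.5,-16,62),(41.5,-16,62),(29.5,16,34),(25.5,40,34)]:print(j,pw(W(*j)))
p=np.array(r.get_state()['position'])
for v in([0,0,0],[0,0,.03],[0,.045,0],[0,0,.06]):print(v,pw(p+v))
im=d['img'][200:400,240:420,::-1].astype(float)
cv2.imwrite('pics/w2.png',cv2.resize(np.clip(255*(im/255)**.5,0,255).astype(np.uint8),None,fx=3,fy=3,interpolation=cv2.INTER_CUBIC))
```

```text
(29.5, 16, 62) [301. 257.]
(41.5, 16, 62) [324. 257.]
(29.5, -16, 62) [302. 312.]
(41.5, -16, 62) [324. 312.]
(29.5, 16, 34) [304. 241.]
(25.5, 40, 34) [296. 201.]
[0, 0, 0] [324. 272.]
[0, 0, 0.03] [324. 293.]
[0, 0.045, 0] [312. 195.]
[0, 0, 0.06] [325. 322.]
```

View pics/w2.png

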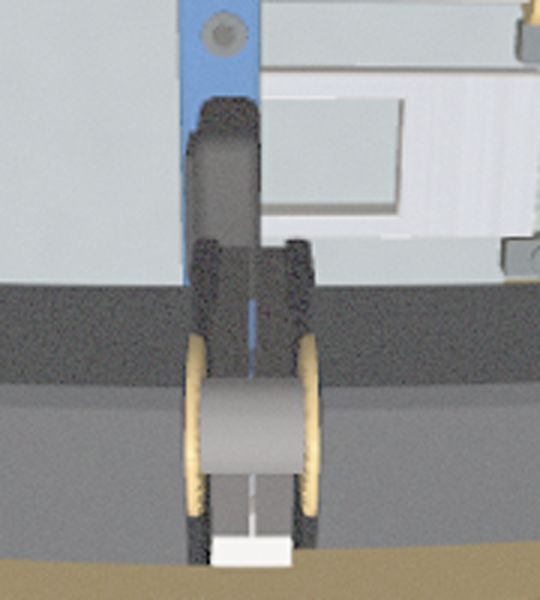

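The wrist crop shows the shut fingertips (ending at crop (250,245)) over the lug's top, with the lug still closed behind them. All three cameras put the visible tip about 30 mm above the reported TCP, so I back off, go lower and watch the force.

Call:
arm_command:
  commands:
    - [[0.005,-0.038,0,0],[0.005,-0.038,0,0],[0.005,-0.038,0.012,0],[0.005,-0.038,0.022,0],[0.005,-0.038,0.028,0]]

```text
time_s: 3.25
position: [0.5115, 0.1105, 0.0119]
eef_rot: [[0.15, 0.989, -0.001], [0.989, -0.15, -0.0], [-0.001, -0.001, -1.0]]
ft_force: [-0.5, -0.7, 0.2]
gripper_width: 0.0002
finger_force: 0.0
```

Call:
arm_command:
  commands:
    - [[0,0.005,0,0],[0,0.01,0,0],[0,0.015,0,0],[0,0.02,0,0],[0,0.02,0,0]]

```text
time_s: 3.67
position: [0.5302, 0.1082, 0.0134]
eef_rot: [[0.15, 0.989, -0.005], [0.989, -0.15, 0.0], [-0.001, -0.005, -1.0]]
ft_force: [-7.0, -0.1, 5.5]
gripper_width: 0.0004
finger_force: 3.4
```

```bash
cat >> h.py <<'E'
def st():
    s=r.get_state();z=np.load('jig.npz');print('z',s['position'][2],'jig',np.round(z['R'].T@(s['position'][:2]-z['t'])*1000,1),'F',np.round(s['ft_force'],1),'w',s['gripper_width'],'t',s['time_s'])
def jaw():
    d=grab('scene');h=cv2.cvtColor(d['img'],cv2.COLOR_RGB2HSV)
    m=cv2.inRange(h,(100,120,40),(125,255,255));m[:205]=0;m[262:]=0;m[:,:300]=0;m[:,400:]=0
    red=cv2.inRange(h,(0,150,80),(8,255,255))|cv2.inRange(h,(172,150,80),(180,255,255));red[:205]=0;red[262:]=0;red[:,:300]=0;red[:,400:]=0
    print('blue mean/max px',np.argwhere(m).mean(0)[::-1],np.argwhere(m).max(0)[::-1],'red n',(red>0).sum(),np.argwhere(red).mean(0)[::-1] if red.any() else '')
E
python3 -c "
from h import *
st();jaw();st()"
```

```text
z 0.013370404320393617 jig [22.2  4.8] F [-7.  -0.1  5.5] w 0.0003629436768835114 t 3.6667
blue mean/max px [327.51685393 237.03370787] [337 245] red n 0 
z 0.013404065670050827 jig [22.   4.8] F [-6.4  0.   6.1] w 0.00034434610636371014 t 3.7167
```

Call:
arm_command:
  commands:
    - [[0,0.005,0,0],[0,0.01,0,0],[0,0.015,0,0],[0,0.02,0,0],[0,0.02,0,0]]

```text
time_s: 4.13
position: [0.5469, 0.1056, 0.0131]
eef_rot: [[0.149, 0.989, -0.01], [0.989, -0.149, -0.0], [-0.002, -0.01, -1.0]]
ft_force: [-12.1, 1.3, 9.0]
gripper_width: 0.0004
finger_force: 6.2
```

```bash
python3 -c "
from h import *
jaw();st()"
```

```text
blue mean/max px [334.14772727 235.5       ] [343 244] red n 0 
z 0.013160129652382668 jig [39.2  4.8] F [-11.8   1.2   9.2] w 0.0002448395099527309 t 4.1833
```

Call:
arm_command:
  commands:
    - [[0,0.005,0,0],[0,0.01,0,0],[0,0.014,0,0],[0,0.018,0,0],[0,0.018,0,0]]

```text
time_s: 4.6
position: [0.5641, 0.1031, 0.0131]
eef_rot: [[0.149, 0.989, -0.011], [0.989, -0.149, -0.0], [-0.002, -0.011, -1.0]]
ft_force: [-13.8, 0.4, 10.2]
gripper_width: 0.0006
finger_force: 6.9
```

```bash
python3 -c "
from h import *
jaw();st()"
```

```text
blue mean/max px [341.03448276 234.17241379] [350 242] red n 11 [345.09090909 226.36363636]
z 0.013062924444010908 jig [56.4  4.9] F [-13.3   0.1   9.5] w 0.0001403021470676149 t 4.65
```

The red pin is showing (11 red px at (345,226)). Releasing gently, then rising.

Call:
arm_command:
  commands:
    - [[0,-0.008,0,0],[0,-0.016,0,0],[0,-0.026,0,0],[0,-0.04,0,0],[0,-0.05,0,0]]

```text
time_s: 5.07
position: [0.5194, 0.1098, 0.0137]
eef_rot: [[0.15, 0.989, 0.001], [0.989, -0.15, 0.0], [0.0, 0.001, -1.0]]
ft_force: [0.6, -0.2, 0.1]
gripper_width: 0.0002
finger_force: 0.0
```

Call:
arm_command:
  commands:
    - [[0,0,-0.04,0],[0,0,-0.08,0],[0,0,-0.08,0],[-0.04,0,-0.08,0],[-0.08,0,-0.08,0]]
  claw: 0

```text
time_s: 5.48
position: [0.5091, 0.0323, 0.0949]
eef_rot: [[0.143, 0.99, 0.004], [0.99, -0.144, 0.001], [0.001, 0.004, -1.0]]
ft_force: [1.0, -1.0, -0.3]
gripper_width: 0.0261
finger_force: 0.0
```

```bash
cat >> h.py <<'E'
def tile(n='scene'):
    z=np.load('jig.npz');d=grab(n);h=cv2.cvtColor(d['img'],cv2.COLOR_RGB2HSV)
    m=cv2.inRange(h,(0,0,185),(180,60,255));m[:215]=0;m[295:]=0;m[:,:285]=0;m[:,370:]=0
    c=max(cv2.findContours(m,0,1)[0],key=cv2.contourArea)
    P=np.array([z['R'].T@(ray(d,u,v,.025)[:2]-z['t'])*1000 for u,v in c[:,0]],np.float32)
    b=cv2.minAreaRect(P);print('tile',n,np.round(b[0],1),np.round(b[1],1),b[2],'x',P[:,0].min(),P[:,0].max(),'y',P[:,1].min(),P[:,1].max())
E
python3 -c "
from h import *
jaw();st();tile();tile('side')"
```

```text
blue mean/max px [336.47 232.88] [347 243] red n 11 [345.09090909 226.36363636]
z 0.09404980965346353 jig [ 12.8 -86.1] F [-2.  -7.5 -1.1] w 0.030031816913511315 t 5.5333
tile scene [   6.7 -131.5] [98.2 95.4] 86.82870483398438 x -42.31327 56.138947 y -181.47438 -80.709785
tile side [   6.2 -129.9] [99.9 95.4] 86.9450454711914 x -43.211437 55.220436 y -180.71727 -78.17841
```

Call:
arm_command:
  commands:
    - [[-0.04,-0.002,0,0],[-0.08,-0.004,0,0],[-0.12,-0.004,0,0],[-0.128,-0.004,0,0],[-0.128,-0.004,0,0]]

```text
time_s: 6.05
position: [0.4846, -0.0984, 0.0936]
eef_rot: [[0.155, 0.988, 0.001], [0.988, -0.155, -0.001], [-0.001, 0.001, -1.0]]
ft_force: [0.2, 0.3, -0.2]
gripper_width: 0.0435
finger_force: 0.0
```

```bash
python3 -c "
from h import *
st();d=grab('scene');print('glue base',ray(d,308,415,0),'teal far corner',ray(d,305,328,.009))"
```

```text
z 0.09363781583292208 jig [   8.5 -206.3] F [ 0.2  0.3 -0.2] w 0.04350875223951086 t 6.05
glue base [ 0.29410825 -0.31144516  0.        ] teal far corner [ 0.37159256 -0.14272608  0.009     ]
```

Call:
arm_command:
  commands:
    - [[-0.002,-0.002,0.04,0],[-0.002,-0.002,0.075,0],[-0.002,-0.002,0.09,0],[-0.002,-0.002,0.095,0],[-0.002,-0.002,0.095,0]]

```text
time_s: 6.52
position: [0.4818, -0.0944, -0.0029]
eef_rot: [[0.146, 0.989, -0.002], [0.989, -0.146, 0.001], [0.001, -0.003, -1.0]]
ft_force: [-0.3, 0.3, 0.2]
gripper_width: 0.0437
finger_force: 0.0
```

```bash
python3 -c "
from h import *
st();d=grab('scene');s=np.array(r.get_state()['position']);print('tcp+30',proj(d,s+[0,0,.03]),'tcp',proj(d,s))
cv2.imwrite('pics/c6.png',cv2.resize(d['img'][215:325,250:400,::-1],None,fx=5,fy=5,interpolation=cv2.INTER_CUBIC))"
```

```text
z -0.002886834807209339 jig [   5.2 -202.8] F [-0.3  0.3  0.2] w 0.043693096341389064 t 6.5167
tcp+30 (np.float64(342.742484703321), np.float64(287.6981208329518)) tcp (np.float64(342.44323232443617), np.float64(298.13310273540924))
```

View pics/c6.png

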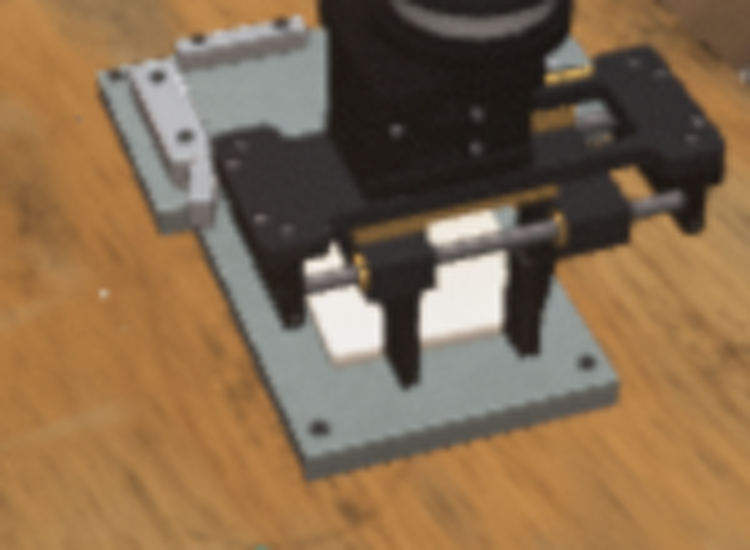

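The picture shows both half-open fingers just behind the tile's rear edge (tips at crop (407,385) and (527,355)), low over the ledge. I feel down to the ledge.

Call:
arm_command:
  commands:
    - [[-0.003,0,0.002,0],[-0.003,0,0.003,0],[-0.003,0,0.004,0],[-0.003,0,0.005,0],[-0.003,0,0.005,0]]

```text
time_s: 6.98
position: [0.4822, -0.1, -0.0063]
eef_rot: [[0.15, 0.989, 0.001], [0.989, -0.15, -0.0], [0.0, 0.001, -1.0]]
ft_force: [-0.0, 0.9, -0.1]
gripper_width: 0.0435
finger_force: 0.0
```

Call:
arm_command:
  commands:
    - [[0,0,0.001,0],[0,0,0.002,0],[0,0,0.003,0],[0,0,0.003,0]]

```text
time_s: 7.32
position: [0.4817, -0.0999, -0.0099]
eef_rot: [[0.15, 0.989, -0.0], [0.989, -0.15, 0.0], [-0.0, -0.0, -1.0]]
ft_force: [-0.2, -0.6, 0.3]
gripper_width: 0.0436
finger_force: 0.0
```

Call:
arm_command:
  commands:
    - [[0,0,0.001,0],[0,0,0.002,0],[0,0,0.002,0]]

```text
time_s: 7.57
position: [0.4818, -0.0999, -0.0118]
eef_rot: [[0.149, 0.989, -0.0], [0.989, -0.149, -0.0], [-0.0, -0.0, -1.0]]
ft_force: [-1.0, 0.3, 0.9]
gripper_width: 0.0433
finger_force: 0.0
```

Call:
arm_command:
  commands:
    - [[0.008,0,0,0],[0.016,0,0,0],[0.024,0,0,0],[0.032,-0.001,0,0],[0.04,-0.002,0,0]]

```text
time_s: 7.98
position: [0.486, -0.0587, -0.0116]
eef_rot: [[0.148, 0.989, 0.0], [0.989, -0.148, 0.0], [0.0, 0.0, -1.0]]
ft_force: [0.6, -0.3, -0.7]
gripper_width: 0.0438
finger_force: 0.0
```

Call:
arm_command:
  commands:
    - [[0.007,-0.001,0,0],[0.014,-0.002,0,0],[0.021,-0.003,0,0],[0.028,-0.004,0,0],[0.03,-0.004,0,0]]

```text
time_s: 8.4
position: [0.4864, -0.0283, -0.0116]
eef_rot: [[0.148, 0.989, 0.0], [0.989, -0.148, 0.0], [0.0, -0.0, -1.0]]
ft_force: [-0.4, -0.1, -0.7]
gripper_width: 0.0435
finger_force: 0.0
```

Run:
```python
from h import *
st();z=np.load('jig.npz')
for n in('scene','side'):
    d=grab(n);h=cv2.cvtColor(d['img'],cv2.COLOR_RGB2HSV);m=cv2.inRange(h,(0,0,185),(180,60,255));m[:215]=0;m[295:]=0;m[:,:285]=0;m[:,370:]=0
    cv2.imwrite('pics/m_%s.png'%n,m)
    P=np.array([z['R'].T@(ray(d,u,v,.025)[:2]-z['t'])*1000 for v,u in np.argwhere(m)])
    print(n,len(P),P.min(0),P.max(0));[print(y,np.round([P[(P[:,1]>y)&(P[:,1]<y+8),0].min(),P[(P[:,1]>y)&(P[:,1]<y+8),0].max()])) for y in range(-150,30,8) if ((P[:,1]>y)&(P[:,1]<y+8)).any()]
jaw()
```

```text
z -0.011622860666782323 jig [  -0.4 -136.7] F [-0.4 -0.1 -0.7] w 0.04353186896234533 t 8.4
scene 978 [ -43.26352059 -182.18305837] [55.6485456  69.67267788]
-150 [-41.  53.]
-142 [-41.  54.]
-134 [-40.  54.]
-126 [-40.  55.]
-118 [-39.  55.]
-110 [-39.  56.]
-102 [-39.  54.]
-94 [-38.  34.]
-86 [-36.  35.]
side 607 [ -67.40687966 -180.81771897] [55.22043695  7.83981999]
-150 [-41.  53.]
-142 [-42.  52.]
-134 [-41.  53.]
-126 [-41.  53.]
-118 [-39.  55.]
-110 [-40.  53.]
-102 [-39.  55.]
-94 [-38.  34.]
-86 [-37.  34.]
-46 [-67. -63.]
-38 [-63. -61.]
-22 [-62. -62.]
-14 [-67. -65.]
2 [-61. -61.]h.py:19: RuntimeWarning: Mean of empty slice.
  print('blue mean/max px',np.argwhere(m).mean(0)[::-1],np.argwhere(m).max(0)[::-1],'red n',(red>0).sum(),np.argwhere(red).mean(0)[::-1] if red.any() else '')
  ret = um.true_divide(
Traceback (most recent call last):
  File "h.py", line 19, in jaw
    print('blue mean/max px',np.argwhere(m).mean(0)[::-1],np.argwhere(m).max(0)[::-1],'red n',(red>0).sum(),np.argwhere(red).mean(0)[::-1] if red.any() else '')
                                                          ~~~~~~~~~~~~~~~~~~^^^
ValueError: zero-size array to reduction operation maximum which has no identity
```

The tile has not moved: the tips are still just above it, so the offset is nearer 40 mm. Going back and feeling down to the ledge properly.

Call:
arm_command:
  commands:
    - [[-0.02,0.002,0,0],[-0.045,0.006,0,0],[-0.072,0.006,0,0],[-0.072,0.006,0,0],[-0.072,0.006,0.001,0]]

```text
time_s: 8.97
position: [0.4813, -0.1043, -0.0125]
eef_rot: [[0.154, 0.988, 0.0], [0.988, -0.154, -0.001], [-0.001, 0.0, -1.0]]
ft_force: [0.1, 1.2, 0.2]
gripper_width: 0.0436
finger_force: 0.0
```

Call:
arm_command:
  commands:
    - [[0,0,0.001,0],[0,0,0.002,0],[0,0,0.003,0],[0,0,0.004,0],[0,0,0.005,0]]

```text
time_s: 9.38
position: [0.4817, -0.1012, -0.0177]
eef_rot: [[0.148, 0.989, 0.0], [0.989, -0.148, 0.0], [0.0, 0.0, -1.0]]
ft_force: [0.8, 0.6, -0.3]
gripper_width: 0.0434
finger_force: 0.0
```

Call:
arm_command:
  commands:
    - [[0,0,0.001,0],[0,0,0.002,0],[0,0,0.003,0],[0,0,0.003,0]]

```text
time_s: 9.72
position: [0.4814, -0.1019, -0.0208]
eef_rot: [[0.149, 0.989, -0.0], [0.989, -0.149, -0.0], [-0.0, -0.0, -1.0]]
ft_force: [0.2, -0.1, -0.4]
gripper_width: 0.0438
finger_force: 0.0
```

```bash
python3 -c "
from h import *
st();d=grab('scene');cv2.imwrite('pics/c7.png',cv2.resize(d['img'][250:325,290:390,::-1],None,fx=7,fy=7,interpolation=cv2.INTER_CUBIC))"
```

```text
z -0.020844139343606738 jig [   5.9 -210.2] F [ 0.2 -0.1 -0.4] w 0.04379369162239016 t 9.7167
```

Call:
arm_command:
  commands:
    - [[0,0,0.001,0],[0,0,0.002,0],[0,0,0.002,0]]

```text
time_s: 10.02
position: [0.4818, -0.102, -0.0218]
eef_rot: [[0.149, 0.989, 0.0], [0.989, -0.149, 0.0], [0.0, 0.0, -1.0]]
ft_force: [-2.6, -0.2, 7.2]
gripper_width: 0.0435
finger_force: 3.5
```

Call:
arm_command:
  commands:
    - [[0,0,0.001,0],[0,0,0.002,0],[0,0,0.002,0]]

```text
time_s: 10.27
position: [0.4818, -0.102, -0.0219]
eef_rot: [[0.15, 0.989, -0.0], [0.989, -0.15, 0.0], [0.0, -0.0, -1.0]]
ft_force: [-7.8, 1.3, 22.7]
gripper_width: 0.0442
finger_force: 11.3
```

Call:
arm_command:
  commands:
    - [[0,0,0.001,0],[0,0,0.002,0],[0,0,0.002,0]]

```text
time_s: 10.52
position: [0.4818, -0.102, -0.022]
eef_rot: [[0.15, 0.989, -0.001], [0.989, -0.15, 0.0], [0.0, -0.001, -1.0]]
ft_force: [-14.2, 3.3, 39.1]
gripper_width: 0.0438
finger_force: 19.1
```

Ledge felt at reported z −0.0216 (offset about 38 mm). Lifting to 3 mm above the ledge, then pushing.

Call:
arm_command:
  commands:
    - [[0,0,-0.004,0],[0,0,-0.008,0],[0,0,-0.008,0]]

```text
time_s: 10.77
position: [0.4824, -0.1021, -0.0178]
eef_rot: [[0.149, 0.989, 0.002], [0.989, -0.149, -0.0], [-0.0, 0.002, -1.0]]
ft_force: [0.9, 0.5, 0.4]
gripper_width: 0.0435
finger_force: 0.0
```

Call:
arm_command:
  commands:
    - [[0.007,0,0,0],[0.014,0,0,0],[0.021,0,0,0],[0.028,0,0,0],[0.035,0,0,0]]

```text
time_s: 11.18
position: [0.4866, -0.0663, -0.0191]
eef_rot: [[0.149, 0.989, -0.001], [0.989, -0.149, -0.0], [-0.0, -0.001, -1.0]]
ft_force: [0.0, -1.2, 0.2]
gripper_width: 0.0438
finger_force: 0.3
```

Call:
arm_command:
  commands:
    - [[0.007,-0.001,0,0],[0.014,-0.002,0,0],[0.021,-0.003,0,0],[0.028,-0.004,0,0],[0.028,-0.004,0,0]]

```text
time_s: 11.6
position: [0.4871, -0.037, -0.0186]
eef_rot: [[0.147, 0.989, 0.0], [0.989, -0.147, 0.001], [0.001, -0.0, -1.0]]
ft_force: [-0.7, 0.4, 0.7]
gripper_width: 0.0433
finger_force: 0.0
```

```bash
cat >> h.py <<'E'
def edges():
    z=np.load('jig.npz');d=grab('scene');h=cv2.cvtColor(d['img'],cv2.COLOR_RGB2HSV);m=cv2.inRange(h,(0,0,185),(180,60,255));m[:215]=0;m[295:]=0;m[:,:285]=0;m[:,370:]=0
    n,l,s,_=cv2.connectedComponentsWithStats(m);m=l==1+s[1:,4].argmax()
    P=np.array([z['R'].T@(ray(d,u,v,.025)[:2]-z['t'])*1000 for v,u in np.argwhere(m)])
    for y in range(-180,60,10):
        k=P[(P[:,1]>y)&(P[:,1]<y+10),0]
        if len(k):print(y,np.round([k.min(),k.max()]),end='; ')
    print('ymin/max',P[:,1].min(),P[:,1].max())
E
python3 -c "
from h import *
st();edges()"
```

```text
z -0.01862087950826303 jig [   1.6 -145.2] F [-0.7  0.4  0.7] w 0.04325331523565899 t 11.6
-140 [-12.  23.]; -130 [-11.  27.]; -120 [-8. 31.]; -110 [-5. 34.]; -100 [ 6. 38.]; ymin/max -137.6396023004969 -90.79348811478101
```

The tile is moving now (rear edge from −181 to about −138). Continuing.

Call:
arm_command:
  commands:
    - [[0.007,0,0,0],[0.014,0,0,0],[0.021,0,0,0],[0.028,0,0,0],[0.035,0,0,0]]

```text
time_s: 12.07
position: [0.4924, -0.0037, -0.0186]
eef_rot: [[0.149, 0.989, 0.0], [0.989, -0.149, -0.0], [-0.0, 0.0, -1.0]]
ft_force: [0.2, -0.4, 0.3]
gripper_width: 0.0432
finger_force: 0.4
```

Call:
arm_command:
  commands:
    - [[0.006,0,0,0],[0.012,0,0,0],[0.018,0,0,0],[0.024,0,0,0],[0.026,0,0,0]]

```text
time_s: 12.48
position: [0.4964, 0.0226, -0.0186]
eef_rot: [[0.148, 0.989, 0.0], [0.989, -0.148, 0.0], [0.001, 0.0, -1.0]]
ft_force: [-0.4, -0.7, 0.5]
gripper_width: 0.0434
finger_force: 0.5
```

```bash
python3 -c "
from h import *
st();edges()"
```

```text
z -0.01858831577218728 jig [  1.8 -84.9] F [-0.4 -0.7  0.5] w 0.04338011622867417 t 12.4833
-80 [-14.  20.]; -70 [-12.  24.]; -60 [-9. 30.]; -50 [-5. 34.]; -40 [ 3. 35.]; -30 [ 6. 37.]; ymin/max -78.37330126659516 -23.385152509843007
```

Call:
arm_command:
  commands:
    - [[0.006,0,0,0],[0.012,0,0,0],[0.018,0,0,0],[0.024,0,0,0],[0.024,0,0,0]]

```text
time_s: 12.95
position: [0.4999, 0.047, -0.0186]
eef_rot: [[0.147, 0.989, 0.0], [0.989, -0.147, 0.001], [0.001, 0.0, -1.0]]
ft_force: [-0.8, 0.6, -0.1]
gripper_width: 0.0436
finger_force: 0.0
```

Call:
arm_command:
  commands:
    - [[0.002,0,0,0],[0.004,0,0,0],[0.006,0,0,0],[0.006,0,0,0]]

```text
time_s: 13.28
position: [0.5007, 0.0512, -0.0187]
eef_rot: [[0.149, 0.989, 0.0], [0.989, -0.149, 0.0], [0.0, 0.0, -1.0]]
ft_force: [0.0, 0.7, 0.3]
gripper_width: 0.0436
finger_force: 0.0
```

Call:
arm_command:
  commands:
    - [[0.002,0,0,0],[0.003,0,0,0],[0.003,0,0,0]]

```text
time_s: 13.53
position: [0.5011, 0.0542, -0.0186]
eef_rot: [[0.149, 0.989, 0.0], [0.989, -0.149, 0.0], [0.0, 0.0, -1.0]]
ft_force: [0.5, -0.1, -0.1]
gripper_width: 0.0435
finger_force: 0.0
```

```bash
python3 -c "
from h import *
st()"
```

```text
z -0.018642944606313258 jig [  1.7 -53. ] F [ 0.5 -0.1 -0.1] w 0.04350235048913332 t 13.5333
```

Call:
arm_command:
  commands:
    - [[0.002,0,0,0],[0.004,0,0,0],[0.004,0,0,0]]

```text
time_s: 13.78
position: [0.5012, 0.0546, -0.0186]
eef_rot: [[0.151, 0.989, -0.001], [0.989, -0.151, -0.004], [-0.004, -0.001, -1.0]]
ft_force: [-1.6, -7.5, 3.9]
gripper_width: 0.0433
finger_force: 3.7
```

Call:
arm_command:
  commands:
    - [[0.002,0,0,0],[0.003,0,0,0],[0.003,0,0,0]]

```text
time_s: 14.03
position: [0.5011, 0.0546, -0.0187]
eef_rot: [[0.152, 0.988, -0.003], [0.988, -0.152, -0.007], [-0.008, -0.002, -1.0]]
ft_force: [-2.0, -12.0, 5.4]
gripper_width: 0.0432
finger_force: 6.4
```

```bash
python3 -c "
from h import *
st();edges()"
```

```text
z -0.018681023541762376 jig [  1.6 -52.5] F [ -2.  -12.    5.4] w 0.04322870515842251 t 14.0333
-50 [-13.  22.]; -40 [-12.  25.]; -30 [-8. 28.]; -20 [-6. 32.]; -10 [-2. 35.]; 0 [ 4. 39.]; 10 [ 6. 38.]; ymin/max -45.69170430138198 14.28619483595283
```

Firm stop at 12 N with the rear edge at about −46 mm. Backing off and lifting away.

Call:
arm_command:
  commands:
    - [[-0.01,0,0,0],[-0.025,0,0,0],[-0.04,0,0,0],[-0.04,0,-0.03,0],[-0.04,0,-0.07,0]]

```text
time_s: 14.5
position: [0.4924, 0.0203, 0.0488]
eef_rot: [[0.151, 0.988, -0.008], [0.989, -0.151, -0.0], [-0.001, -0.008, -1.0]]
ft_force: [1.6, -0.2, -0.1]
gripper_width: 0.0433
finger_force: 0.0
```

Call:
arm_command:
  commands:
    - [[-0.03,0,-0.04,0],[-0.06,0,-0.08,0],[-0.09,0,-0.12,0],[-0.12,0,-0.14,0],[-0.14,0,-0.14,0]]

```text
time_s: 14.92
position: [0.4775, -0.1174, 0.1961]
eef_rot: [[0.147, 0.989, 0.008], [0.989, -0.147, 0.0], [0.001, 0.008, -1.0]]
ft_force: [0.5, -0.2, 1.3]
gripper_width: 0.0433
finger_force: 0.0
```

```bash
python3 -c "
from h import *
st();jaw();tile();d=grab('scene');cv2.imwrite('pics/c8.png',cv2.resize(d['img'][195:315,250:400,::-1],None,fx=5,fy=5,interpolation=cv2.INTER_CUBIC))"
```

```text
z 0.19610977334440582 jig [   4.3 -226.1] F [ 0.5 -0.2  1.3] w 0.04332366654386053 t 14.9167
blue mean/max px [336.7755102  233.23469388] [347 243] red n 11 [345.09090909 226.36363636]
tile scene [-5.8  2.9] [107.4  97.9] 0.6768763065338135 x -59.591633 47.434814 y -46.464428 52.247936
```

View pics/c8.png

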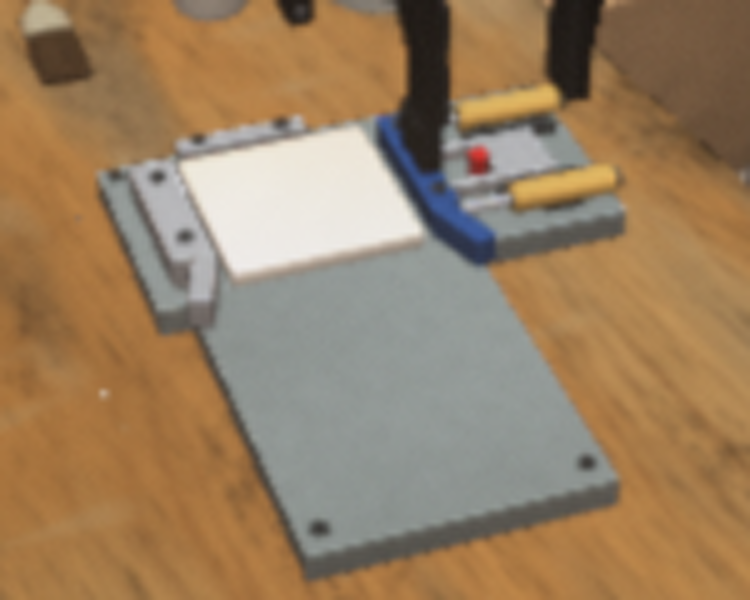

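The picture shows the tile square against the end stop (top-left corner at crop (182,160)), the red pin up at (478,160) with the jaw resting on it, and the hand clear. Handing in.

```bash
python3 -c "
from cell import r
print(r.sign_off())"
```

```text
the job is handed in; nothing more can be done
None
```

The job is handed in at about 15 s: the jaw rests on the raised pin, the tile was slid in until it sat square against the end stop, and the hand is clear; two early passes (one over the lug, one over the tile) moved nothing, because the fingertips sat about 38 mm above the reported TCP.

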